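Open the battery bay of a field test set

TASK

The field test set lies on its face for a change of cells. With a fingertip press its snap tab fully in until the battery cover springs free, then push the cover along its guides off its seat, until the battery bay is completely open and the cover lies loose and flat on the plain end of the case. Only press and push: do not lift or tip the cover, do not shove it off the case, and leave the fresh cells standing and all other things where they are.

Things in the scene. Friction and masses are not known exactly. Their poses are not given: they have to be found in the camera images.
- test_set: Grey field test set fixed to the table, lying on its face, 266 (x) x 104 (y) mm over its end bumpers; its flat deck is 46 mm above the table. Origin: centre of its underside, on the table; x is the direction in which the cover slides off, z is up. Along x: snap tab (-98 to -70 mm), ejector housings (-86 to -69), covered battery bay (-56 to +14), plain flat end of the deck (+18 to +124).
- bay (a point): Centre of the battery bay's mouth at deck height, at x = -21 mm in the test set's frame. The bay is 70 (x) x 68 (y) mm. Along both its sides run guide rails (x -66 to +18, |y| 36 to 48 mm, 8 mm above the deck) whose lips hold the seated cover down.
- plain_end (a point): Centre of the plain deck beyond the rails, at x = +71 mm in the test set's frame, 46 mm above the table; 106 (x) x 104 (y) mm. At its far end (x = +124 mm) a rubber bumper stands 5 mm above the deck.
- tab_pad (a point): Centre of the top of the snap tab's thumb pad, at x = -84, y = 0, z = 58 mm in the test set's frame at rest, 12 mm above the deck; 28 (x) x 32 (y) mm. Pressed straight down it gives about 5 mm against a spring (3 N at first, 5 to 7 N at the end) and springs back when let go. Beside it the two ejector housings (|y| 21 to 31 mm) are 5.5 mm high.
- snap_tab (a joint): Angle of the snap tab, rad: 0 at rest (its tooth locks the cover), 0.15 fully in; hinged at its outer end. Beyond about 0.09 the tooth is clear: while the tab is held in, two spring pins push the cover 12 mm along +x within half a second. From then on the cover is unlocked, although the tab springs back.
- battery_cover: Loose black battery cover, a plate 88 (x) x 80 (y) x 4 mm of about 0.1 kg with a finger ledge on top. Origin: centre of its underside, at the start at x = -24, y = 0, z = 46 mm in the test set's frame, axes parallel to it. It slides along +x with about 1 N. Its rear edge is clear of bay and rails once its origin is past x = +62 mm; at +80 mm its front edge meets the bumper.
- cover_ledge (a point): Centre of the upright pushing face of the cover's finger ledge, 20 mm behind (-x of) the cover's origin, 11 mm above its underside. The face looks to the cover's -x, is 60 mm wide (y), and reaches from 4 to 18 mm above the underside; in front of it the ledge slopes down. Behind the face the cover is flat for 24 mm.
- fresh_cell_0: Fresh D cell standing on the table beside the test set, 33 mm in diameter, 60 mm high; origin at the centre of its underside. Leave it standing.
- fresh_cell_1: Another fresh D cell standing there, the same size. Leave it standing.
- driver: Screwdriver lying on the table to the left, 196 x 27 mm. Leave it.
- solder: Solder reel standing to the right, 55 mm in diameter, 45 mm high. Leave it.
- tape: Roll of tape lying to the right, 87 mm in diameter, 24 mm high. Leave it.
- jar_a: Parts jar with a cream lid to the left, 45 mm in diameter, 61 mm high. Leave it.
- jar_b: Parts jar with a red lid beside it, the same size. Leave it.
- tin: Flat hinged tin to the left, 85 x 60 x 18 mm. Leave it.
- cutters: Side cutters lying to the left, 150 x 47 x 12 mm. Leave them.
- knob_a: Black spare knob lying near the robot to the right, 36 mm in diameter, 21 mm high. Leave it.
Mind the look-alikes: they are no part of the job. There is more than one size of the battery_cover; the job needs the middle-sized.

How it is judged (in metres and radians):
On the way, in this order (a step that is already met when the one before it is completed fails the run):
1. the snap tab is pressed in and the cover has sprung forward, free of its tooth (value of joint snap_tab above 0.09 rad and x of battery_cover in the frame of test_set above -0.016 m), for 0.05 s.
2. the cover has been pushed off its seat, clear of the bay (x of battery_cover in the frame of test_set above 0.058 m), for 0.1 s.
At the end, for the whole second after the job is handed in: The cover lies at rest and flat (within 0.08 rad) on the plain end of the case, its origin 58 to 100 mm along the test set's +x and 42 to 51 mm above its underside, so the bay is open; the snap tab has sprung back (below 0.03 rad) (x of battery_cover in the frame of test_set between 0.058 and 0.1 m and z of battery_cover in the frame of test_set between 0.042 and 0.051 m and angle between battery_cover's own z axis and vertical below 0.08 rad and linear speed of battery_cover below 0.02 m/s and value of joint snap_tab below 0.03 rad); the robot touches nothing.
It fails at once if the cover is lifted or carried (more than 15 mm above its seat) (z of battery_cover in the frame of test_set above 0.061 m).
It fails at once if the cover falls off the case (z of battery_cover in the frame of test_set below 0.03 m).
It fails at once if the cover is tipped up (angle between battery_cover's own z axis and vertical above 0.35 rad).
It fails at once if a fresh cell is knocked over or displaced by more than 20 mm (distance of any of fresh_cell_0, fresh_cell_1 from where it was at the start of the episode above 0.02 m or angle between any of fresh_cell_0, fresh_cell_1's own z axis and vertical above 0.3 rad).
It fails at once if another loose thing on the table is displaced by more than 20 mm (distance of any of driver, solder, tape, jar_a, jar_b, tin, cutters, knob_a from where it was at the start of the episode above 0.02 m).
It also fails if it takes over 43 s, if anything falls off the work surface, if the arm or the gripper's body presses on something with over 40 N, if the wrist force passes 120 N, or if a joint passes its speed limit or range.

ROBOT

A 6-joint arm with a two-finger parallel gripper is mounted at the origin on a cart in front of the work surface, level with it; the furniture and walls round the work are solid. World frame = base frame: x ahead of the robot, y to its left, z up, the work surface at z = 0. Lengths are in mm, angles in rad, forces in N, time in s.
With the tool pointing down it reaches from about 300 to 775 mm from the base axis. Payload 14.6 kg.
Tool frame: the origin (TCP) lies at the very end of the fingers, on their centre line; the grasp point (between the pads) lies 19 mm behind it (grip_point_offset is the distance from the TCP to the grasp point, in mm); z points along the fingers, y is the line along which they close (so a half turn about z gives the same grasp; the last joint's range is limited). The gripper opens to 94 mm and grips with 3 to 60 N. Pads are 16 mm wide; open, the fingers measure 119 mm over their backs; the gripper's body (75 mm by 177 mm) begins 78 mm behind the grasp point.
Start: joints at [-0.067, 0.3, 1.521, -0, 1.321, -0.067], TCP at [549.99, -0.002, 205.446] pointing down, gripper open.
Joint ranges: [-3.03, 3.03], [-0.79, 2.21], [0.23, 2.52], [-1.04, 4.18], [0, 3.07], [-2.55, 2.55]. Speed limits (rad/s): [2.22, 2.22, 2.57, 3.14, 3.14, 3.14].

INTERFACE

Orientations are given as [roll, pitch, yaw] about the fixed x, y, z axes, in that order (R = Rz(yaw) Ry(pitch) Rx(roll)).
In Python, from cell import read_state, camera, camera_info, sign_off, grip_point_offset gives the robot as it stands.
- The arm moves only by the shell command python3 -m handwheel 'ROWS' [FORCE]. ROWS is text: rows parted by semicolons, each of 5 numbers parted by spaces: the shift along the world's x, y, z in units of 40 mm (1.0 is 40 mm), then the turn about the world's z in units of 5 degrees (1.0 is 5 degrees), then the closure, from 0 (fully open) to 1 (shut). In form: dx dy dz yaw gripper; .... A call has 1 to 12 rows; each row shifts and turns the commanded pose from where the row before left it; what a row does not reach is not made up. A row lasts 1/12 s, in which the tool goes at most 41.7 mm and 7.16 degrees, less where a joint would pass 70% of its speed; a pose out of reach is approached as far as the arm can. A call is refused whole if a number of a shift passes 1 or a number of a turn 1, either way. A call with a gripper value outside its range is refused whole. The fingers move at their own pace and stop on an object; FORCE is the grip in N (left out, the last holds). Time passes only in rows, so rows that do not move let the fingers close. It gives the time, the measured TCP pose, the force, the opening and the grip force at its end, in the units of the state.
- read_state(): the state, without advancing time (a new reading comes with each control period).
- camera(name): name is "scene" or "side" or "wrist"; returns (picture, depth): 420x560x3 uint8, red, green, blue; 420x560 float32, mm along the optical axis (not along the pixel's ray), 0 where there is no reading.
- camera_info(name): a dict with "intrinsics" (3x3 intrinsics, pixels), "k1" (the pictures are not rectified: a ray, as slopes to the right and down, at radius r is drawn at 1 + k1 r^2 times it, then the intrinsics apply), "world_from_camera" (4x4, takes a point from camera to world coordinates). Camera axes: x right, y down, z forward; pixel columns grow to the right and rows downward; lengths in mm; the calibration is good to about 2 mm. A picture is of the moment at which its call begins: read the wrist's pose just before it. camera_info takes no time and is no camera call; for the wrist camera it gives the pose at the moment of the call.
- sign_off(): hands the job in; it is judged then, once.
The state is a dict: "clock": time; "joints": joint angles; "qd": joint speeds; "effort": joint torques, N m; "eef_pos": TCP position; "eef_rot": TCP orientation; "wrist_force": force on the tool from outside, world axes, zero at the start; "moment": the same for the moment, N m; "finger_gap": finger opening in mm; "finger_force": force on a finger pad.
Only numpy, scipy, OpenCV 4.12 (cv2) and the standard library are available. Lean on these libraries where they do the work, as an engineer would, in place of code of your own. Each camera call takes 0.05 s, during which the arm holds its last target. There are 200 camera calls.

## Working session

There is one attempt and no reset: what is moved stays moved. The work goes in short steps, Python scripts to look and compute and a shell command to move; the robot and the scene stay as the last step left them, time stands still between calls to the robot, and variables do not carry over. Pictures are saved under pics/ and viewed, at most 10 in all, crops included, and the job is handed in when it is done.

```bash
mkdir -p pics
cat > h.py <<'E'
import numpy as np,cv2
from cell import *
def pts(name):
    p,d=camera(name);i=camera_info(name);K=np.array(i["intrinsics"]);T=np.array(i["world_from_camera"])
    v,u=np.mgrid[0:420,0:560]
    uv=np.stack([u,v],-1).reshape(-1,1,2).astype(float)
    n=cv2.undistortPoints(uv,K,np.array([i["k1"],0,0,0,0.])).reshape(420,560,2)
    c=np.concatenate([n*d[...,None],d[...,None]],-1)
    w=c@T[:3,:3].T+T[:3,3]; w[d==0]=np.nan
    return p,w
E
python3 - <<'E'
from h import *
for n in("scene","wrist"):
    p,w=pts(n);np.save(n,w);cv2.imwrite(f"pics/{n}0.png",p[...,::-1])
print(read_state())
E
```

```text
{'clock': 0.1, 'joints': array([-6.65833923e-02,  3.00432909e-01,  1.52149300e+00,  9.67217092e-06,
        1.32070699e+00, -6.66150339e-02]), 'qd': array([-0.00038468, -0.00238175,  0.00080097, -0.0007055 ,  0.00058116,
        0.0008714 ]), 'effort': array([ 1.84928511e-03, -5.32644153e+01, -3.53284299e+01,  7.10431044e-02,
        2.34944851e-02, -7.30603051e-05]), 'eef_pos': array([5.49772772e+02, 2.38946417e-02, 2.04944542e+02]), 'eef_rot': array([-3.14055534e+00, -7.85926279e-05,  1.57082553e+00]), 'wrist_force': array([-0.74092872, -0.24164019,  0.0686205 ]), 'moment': array([ 0.01420204, -0.02937613, -0.00365133]), 'finger_force': 0.0, 'finger_gap': 94.04673904113119}
```

View pics/scene0.png

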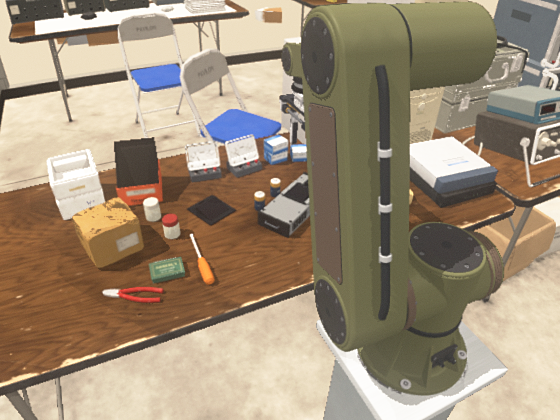

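View pics/wrist0.png

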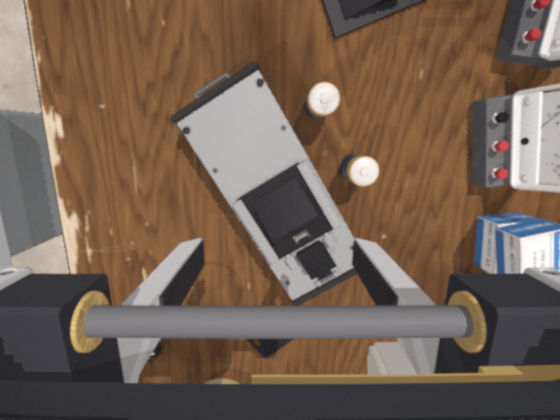

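The wrist view shows the test set with its cover at about (287,205), the snap tab at (316,260), the plain end at upper left, and the cells at (322,99) and (361,170). Next I'll fit the set's frame from the depth.

Run:
```python
from h import *
w=np.load("wrist.npy")
for u,v in[(287,205),(316,260),(230,130),(322,99),(361,170),(180,120),(258,68),(330,20),(280,345),(225,385)]: print((u,v),w[v,u].round(1))
z=w[...,2]; m=(abs(z-46)<3)
m=m.astype(np.uint8); n,l,s,c=cv2.connectedComponentsWithStats(m)
k=l[130,230]; P=w[l==k]
print(s[k],np.nanmedian(P[:,2]))
# whole body: z 40..70 near
u,v=np.meshgrid(range(560),range(420))
b=(z>40)&(z<66)&(u>165)&(u<365)&(v>55)&(v<310)
n,l,s,c=cv2.connectedComponentsWithStats(b.astype(np.uint8)); k=l[130,230]
Q=w[l==k][:,:2].astype(np.float32); r=cv2.minAreaRect(Q); print("rect",r,cv2.boxPoints(r).round(1).tolist())
cv2.imwrite("pics/mask.png",(l==k)*255)
```

```text
(287, 205) [561.5  -2.4  56. ]
(316, 260) [595.7 -67.7  57. ]
(230, 130) [499.4  78.7  46.1]
(322, 99) [596.6 109.2  57. ]
(361, 170) [640.9  36.8  58.4]
(180, 120) [446.   89.2  47.1]
(258, 68) [530.7 140.8  47. ]
(330, 20) [610.2 200.4   4.7]
(280, 345) [ 554.3 -220.1    8.8]
(225, 385) [541.1  22.8 335.7]
[  173    65   181   241 12121] 45.83108640000012
rect ((549.2797241210938, 7.276702880859375), (109.46660614013672, 264.84423828125), 30.674375534057617) [[434.6000061035156, 93.19999694824219], [569.7999877929688, -134.5], [663.9000244140625, -78.69999694824219], [528.7999877929688, 149.10000610351562]][ WARN:0@0.250] global loadsave.cpp:1063 imwrite_ Unsupported depth image for selected encoder is fallbacked to CV_8U.
```

```bash
cat >> h.py <<'E'
A=np.radians(120.7); O=np.array([549.3,7.3])
def toset(w,O=O,A=A):
    q=w.copy(); d=w[...,:2]-O; q[...,0]=d[...,0]*np.cos(A)+d[...,1]*np.sin(A); q[...,1]=-d[...,0]*np.sin(A)+d[...,1]*np.cos(A); return q
def rast(q,f,hi=66):
    # top-view height map in the set frame, 0.25 mm... 3px/mm
    H=np.zeros((400,900),np.float32)
    m=(q[...,2]>-5)&(q[...,2]<hi)&(abs(q[...,0])<145)&(abs(q[...,1])<64)
    P=q[m]; 
    from scipy.interpolate import griddata
    X,Y=np.meshgrid(np.arange(-145,145,.5),np.arange(-64,64,.5)); 
    G=griddata(P[:,:2],P[:,2],(X,Y),method="nearest"); return X,Y,G
E
python3 - <<'E'
from h import *
w=np.load("wrist.npy"); q=toset(w); X,Y,G=rast(q,0)
cv2.imwrite("pics/top0.png",np.clip(G*3.5,0,255).astype(np.uint8)[::-1])
for x in(-60,-20,30,60,90,115):
    g=G[:,int((x+145)*2)]; y=Y[:,0][(g>40)]; r=Y[:,0][g>50]
    print(x,y.min(),y.max(),"rails/high",(r.min(),r.max()) if len(r) else None)
for y in(-20,0,20):
    g=G[int((y+64)*2)]; x=X[0]
    print(y,"set x",x[g>40].min(),x[g>40].max())
    print([ (float(a),int(b)) for a,b in zip(x[40:340:5],g[40:340:5])])
E
```

```text
-60 -52.5 57.5 rails/high (np.float64(-48.0), np.float64(48.5))
-20 -53.0 57.5 rails/high (np.float64(-48.0), np.float64(48.5))
30 -52.0 57.0 rails/high None
60 -52.0 57.5 rails/high None
90 -53.0 57.5 rails/high None
115 -52.5 57.5 rails/high None
-20 set x -137.0 133.5
[(-125.0, 47), (-122.5, 45), (-120.0, 46), (-117.5, 45), (-115.0, 46), (-112.5, 44), (-110.0, 45), (-107.5, 46), (-105.0, 46), (-102.5, 46), (-100.0, 44), (-97.5, 45), (-95.0, 46), (-92.5, 44), (-90.0, 44), (-87.5, 45), (-85.0, 46), (-82.5, 45), (-80.0, 46), (-77.5, 45), (-75.0, 46), (-72.5, 45), (-70.0, 45), (-67.5, 49), (-65.0, 49), (-62.5, 49), (-60.0, 50), (-57.5, 50), (-55.0, 51), (-52.5, 50), (-50.0, 50), (-47.5, 49), (-45.0, 62), (-42.5, 64), (-40.0, 63), (-37.5, 63), (-35.0, 61), (-32.5, 61), (-30.0, 61), (-27.5, 61), (-25.0, 60), (-22.5, 60), (-20.0, 58), (-17.5, 59), (-15.0, 57), (-12.5, 55), (-10.0, 54), (-7.5, 54), (-5.0, 54), (-2.5, 53), (0.0, 52), (2.5, 51), (5.0, 51), (7.5, 50), (10.0, 50), (12.5, 50), (15.0, 51), (17.5, 50), (20.0, 49), (22.5, 46)]
0 set x -136.5 134.5
[(-125.0, 50), (-122.5, 45), (-1
[... 839 characters left out ...]
12.5, 46), (-110.0, 45), (-107.5, 46), (-105.0, 45), (-102.5, 46), (-100.0, 46), (-97.5, 46), (-95.0, 45), (-92.5, 46), (-90.0, 46), (-87.5, 46), (-85.0, 46), (-82.5, 46), (-80.0, 45), (-77.5, 45), (-75.0, 47), (-72.5, 45), (-70.0, 45), (-67.5, 49), (-65.0, 49), (-62.5, 50), (-60.0, 50), (-57.5, 48), (-55.0, 49), (-52.5, 49), (-50.0, 50), (-47.5, 49), (-45.0, 63), (-42.5, 63), (-40.0, 63), (-37.5, 64), (-35.0, 62), (-32.5, 61), (-30.0, 61), (-27.5, 59), (-25.0, 60), (-22.5, 58), (-20.0, 58), (-17.5, 58), (-15.0, 57), (-12.5, 57), (-10.0, 56), (-7.5, 54), (-5.0, 54), (-2.5, 53), (0.0, 52), (2.5, 52), (5.0, 51), (7.5, 51), (10.0, 48), (12.5, 51), (15.0, 50), (17.5, 49), (20.0, 49), (22.5, 46)]
```

View pics/top0.png

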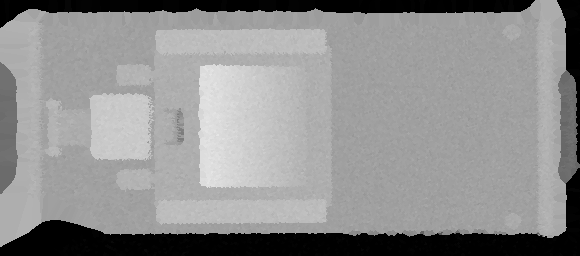

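The height map is level and matches the given geometry. The tab pad spans about x -98 to -70, the ledge face is at about -44, and the rails are at ±48, so the frame fit is good. I'll move above the tab with closed fingers, yawed +30.7°.

```bash
python3 -m handwheel '0.15 -0.23 0 0.88 1; 0.15 -0.23 0 0.88 1; 0.15 -0.23 0 0.88 1; 0.15 -0.23 0 0.88 1; 0.15 -0.23 0 0.88 1; 0.15 -0.23 0 0.88 1; 0.14 -0.2 0 0.86 1; 0 0 -0.6 0 1; 0 0 -0.7 0 1; 0 0 -0.7 0 1; 0 0 -0.5 0 1; 0 0 0 0 1'; python3 -c "
from h import *
s=read_state();print(s['clock'],s['eef_pos'],s['eef_rot'],s['finger_gap'],toset(np.array(s['eef_pos'])))"
```

```text
clock: 1.1
eef_pos: [589.4, -62.9, 100.9]
eef_rot: [-3.136, -0.005, 2.106]
wrist_force: [-0.5, 0.3, -0.4]
finger_gap: 17.3
finger_force: 0.0
1.1 [589.41265462 -62.888612   100.8894038 ] [-3.13599057 -0.00476497  2.10647105] 17.275741324107123 [-80.83106921   1.34334158 100.8894038 ]
```

```bash
python3 -m handwheel '0 0 0 0 1; 0 0 0 0 1; 0 0 0 0 1; 0.03 0 -0.3 0 1; 0 0 -0.3 0 1; 0 0 -0.2 0 1; 0 0 0 0 1; 0 0 0 0 1; 0 0 0 0 1'; python3 -c "
from h import *
s=read_state();print(s['clock'],s['eef_pos'],s['eef_rot'],s['finger_gap'],toset(np.array(s['eef_pos'])))"
```

```text
clock: 1.85
eef_pos: [592.9, -63.2, 73.6]
eef_rot: [3.142, 0.0, 2.107]
wrist_force: [0.7, 0.1, 0.5]
finger_gap: 0.4
finger_force: 0.0
1.85 [592.91373841 -63.23234994  73.57237149] [3.14152342e+00 8.72001178e-05 2.10659255e+00] 0.4353540268533754 [-82.91408658  -1.4915803   73.57237149]
```

```bash
python3 -m handwheel '-0.04 0 -0.2 0 1; 0 0 -0.15 0 1; 0 0 -0.07 0 1; 0 0 -0.03 0 1; 0 0 -0.03 0 1; 0 0 -0.03 0 1; 0 0 0 0 1; 0 0 0 0 1'; python3 -c "
from h import *
s=read_state();print(s['clock'],s['wrist_force'],toset(np.array(s['eef_pos'])))"
```

```text
clock: 2.52
eef_pos: [591.1, -62.8, 53.5]
eef_rot: [3.142, -0.001, 2.107]
wrist_force: [-5.7, 3.2, 10.7]
finger_gap: 0.7
finger_force: 5.4
2.5167 [-5.73143395  3.22115695 10.70677561] [-81.58326427  -0.13050419  53.53617361]
```

```bash
python3 -m handwheel '0 0 -0.02 0 1; 0 0 0 0 1; 0 0 0 0 1; 0 0 0 0 1; 0 0 0 0 1; 0 0 0 0 1; 0 0 0 0 1; 0 0 0 0 1'
python3 - <<'E'
from h import *
s=read_state();print(s['clock'],s['wrist_force'],toset(np.array(s['eef_pos'])))
p,w=pts("wrist");cv2.imwrite("pics/w1.png",p[...,::-1]); q=toset(w); X,Y,G=rast(q,0)
for y in(-24,0,24):
    g=G[int((y+64)*2)]; x=X[0]; print(y,x[(g>60)&(x>-60)&(x<60)][[0,-1]])
E
```

```text
clock: 3.18
eef_pos: [591.1, -62.7, 53.3]
eef_rot: [3.141, -0.0, 2.107]
wrist_force: [-8.2, 3.8, 16.2]
finger_gap: 0.5
finger_force: 8.3
3.1833 [-8.23454894  3.82148732 16.22173081] [-81.55990728  -0.19805748  53.30074441]
-24 [-32. -12.]
0 [-32.  -11.5]
24 [-32.  -12.5]
```

View pics/w1.png

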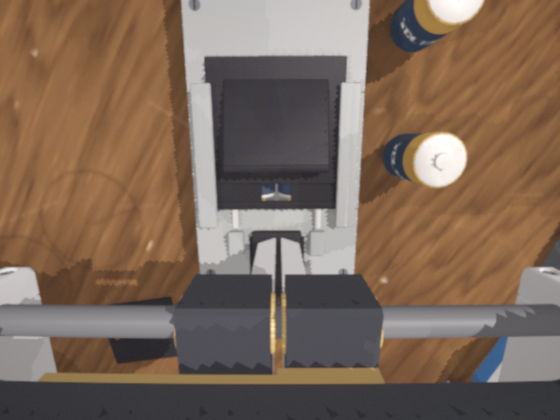

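The cover has sprung 12 mm: the ledge face is now at x = -32 and the two ejector pins show at (236,218) and (318,218). I'll lift, move behind the ledge and lower.

```bash
python3 -m handwheel '0 0 0.3 0 1; 0 0 0.5 0 1; 0 0 0 0 1; -0.15 0.25 0 0 1; -0.15 0.25 0 0 1; -0.15 0.26 0 0 1; 0 0 0 0 1; 0 0 -0.3 0 1; 0 0 -0.1 0 1; 0 0 0 0 1; 0 0 0 0 1;0 0 0 0 1'; python3 -c "
from h import *
s=read_state();print(s['clock'],s['wrist_force'],toset(np.array(s['eef_pos'])))"
```

```text
clock: 4.23
eef_pos: [573.3, -33.1, 68.1]
eef_rot: [-3.141, -0.0, 2.106]
wrist_force: [0.4, -0.1, -0.8]
finger_gap: 0.3
finger_force: 0.0
4.2333 [ 0.35066632 -0.09362782 -0.81484751] [-4.69584652e+01 -2.02096488e-02  6.81038056e+01]
```

```bash
python3 -m handwheel '0 0 -0.2 0 1; 0 0 -0.1 0 1; 0 0 0 0 1; -0.051 0.086 0 0 1; -0.051 0.086 0 0 1; -0.051 0.086 0 0 1; -0.051 0.086 0 0 1; -0.051 0.086 0 0 1; -0.051 0.086 0 0 1; -0.051 0.086 0 0 1; 0 0 0 0 1; 0 0 0 0 1'
python3 - <<'E'
from h import *
s=read_state();print(s['clock'],s['wrist_force'],toset(np.array(s['eef_pos'])))
p,w=pts("wrist"); q=toset(w); X,Y,G=rast(q,0)
for y in(-24,24):
    g=G[int((y+64)*2)]; x=X[0]; print(y,x[(g>60)&(x>-60)&(x<90)][[0,-1]])
E
```

```text
clock: 5.23
eef_pos: [558.8, -8.5, 56.3]
eef_rot: [3.142, -0.0, 2.107]
wrist_force: [-0.4, -0.3, 0.9]
finger_gap: 0.1
finger_force: 0.0
5.2333 [-0.37266931 -0.29296597  0.85479061] [-18.44962283  -0.138614    56.32857726]
-24 [-11.   12.5]
24 [-11.   9.]
```

Cover moves squarely (ledge at about -11). It needs about 61 mm more.

```bash
python3 -m handwheel '-0.051 0.086 0 0 1; -0.051 0.086 0 0 1; -0.051 0.086 0 0 1; -0.051 0.086 0 0 1; -0.051 0.086 0 0 1; -0.051 0.086 0 0 1; -0.051 0.086 0 0 1; -0.051 0.086 0 0 1; -0.051 0.086 0 0 1; -0.051 0.086 0 0 1; 0 0 0 0 1; 0 0 0 0 1'
python3 - <<'E'
from h import *
s=read_state();print(s['clock'],s['wrist_force'],toset(np.array(s['eef_pos'])))
p,w=pts("wrist"); q=toset(w); X,Y,G=rast(q,0)
for y in(-24,24):
    g=G[int((y+64)*2)]; x=X[0]; print(y,x[(g>60)&(x>-60)&(x<90)][[0,-1]])
E
```

```text
clock: 6.28
eef_pos: [538.3, 25.9, 56.2]
eef_rot: [-3.141, -0.0, 2.107]
wrist_force: [-0.0, 0.3, 0.2]
finger_gap: 0.3
finger_force: 0.0
6.2833 [-0.00657968  0.3137005   0.21438775] [21.62249715 -0.09127271 56.19102126]
-24 [28.  51.5]
24 [28.5 49. ]
```

```bash
python3 -m handwheel '-0.038 0.065 0 0 1; -0.038 0.065 0 0 1; -0.038 0.065 0 0 1; -0.038 0.065 0 0 1; -0.038 0.065 0 0 1; -0.038 0.065 0 0 1; -0.038 0.065 0 0 1; -0.02 0.03 0 0 1; 0 0 0 0 1; 0 0 0 0 1; 0.1 -0.17 0 0 1; 0.1 -0.17 0 0 1' && python3 -m handwheel '0 0 0.3 0 1; 0 0 0.8 0 1; 0 0 0.8 0 1; 0 0 0.8 0 1; 0.3 -0.5 0.5 0 1; 0.3 -0.5 0 0 1; 0.3 -0.5 0 0 1; 0 0 0 0 1; 0 0 0 0 1; 0 0 0 0 1'
python3 - <<'E'
from h import *
s=read_state();print(s['clock'],s['wrist_force'],toset(np.array(s['eef_pos'])))
p,w=pts("wrist");cv2.imwrite("pics/w2.png",p[...,::-1]); q=toset(w); X,Y,G=rast(q,0)
for y in(-24,0,24):
    g=G[int((y+64)*2)]; x=X[0]; print(y,x[(g>60)&(x>20)&(x<110)][[0,-1]], [(float(a),round(float(b))) for a,b in zip(x[310:540:12],g[310:540:12])])
E
```

```text
clock: 7.33
eef_pos: [535.4, 31.0, 56.3]
eef_rot: [3.142, 0.0, 2.107]
wrist_force: [-0.5, -0.5, 0.3]
finger_gap: 0.2
finger_force: 0.0
clock: 8.17
eef_pos: [570.8, -28.4, 184.5]
eef_rot: [-3.141, -0.0, 2.106]
wrist_force: [-0.4, 0.1, 0.1]
finger_gap: 0.1
finger_force: 0.0
8.1667 [-0.44070629  0.1089613   0.14985249] [-41.61961543  -0.26727199 184.51456515]
-24 [53.  70.5] [(10.0, 7), (16.0, 45), (22.0, 46), (28.0, 45), (34.0, 50), (40.0, 50), (46.0, 48), (52.0, 49), (58.0, 63), (64.0, 61), (70.0, 62), (76.0, 57), (82.0, 59), (88.0, 54), (94.0, 54), (100.0, 51), (106.0, 50), (112.0, 51), (118.0, 45), (124.0, 48)]
0 [54.  71.5] [(10.0, 8), (16.0, 46), (22.0, 46), (28.0, 45), (34.0, 49), (40.0, 46), (46.0, 50), (52.0, 50), (58.0, 62), (64.0, 62), (70.0, 60), (76.0, 59), (82.0, 57), (88.0, 55), (94.0, 53), (100.0, 52), (106.0, 50), (112.0, 50), (118.0, 45), (124.0, 49)]
24 [52.5 69.5] [(10.0, 8), (16.0, 46), (22.0, 44), (28.0, 44), (34.0, 51), (40.0, 50), (46.0, 49), (52.0, 51), (58.0, 61), (64.0, 63), (70.0, 60), (76.0, 59), (82.0, 58), (88.0, 56), (94.0, 54), (100.0, 52), (106.0, 50), (112.0, 50), (118.0, 46), (124.0, 48)]
```

View pics/w2.png

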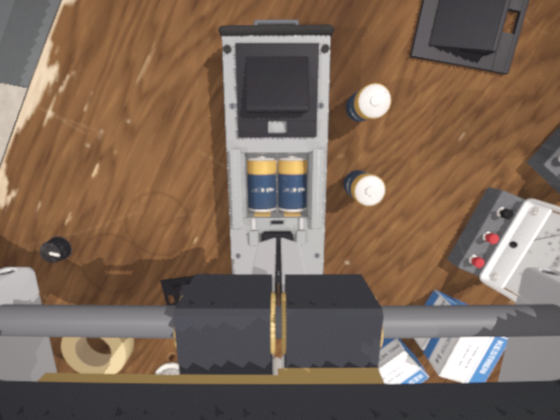

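The cover lies flat on the plain end at about (278,90), with its origin near x = +73 mm. The bay at (277,185) is open, both cells are standing, and the arm is clear at z = 184.

```bash
python3 -c "
from cell import *
print(sign_off())"
```

```text
the job is handed in; nothing more can be done
None
```

I pressed the snap tab in until the cover sprung free, pushed the cover onto the plain end, where it lies flat at about x = +73 mm with the bay fully open and both fresh cells standing, and handed the job in at about 8 s of the 43 s (no verdict was shown).

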